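# Fetch a board carrier out of a dry box's pass chamber

## Robot

A 6-joint arm with a two-finger parallel gripper is mounted at the origin on the work surface. World frame = base frame: x ahead of the robot, y to its left, z up, the work surface at z = 0. Lengths are in m, angles in degrees, forces in N, time in s.
With the tool pointing down it reaches from about 0.4 to 0.825 m from the base axis. Payload 7 kg.
Tool frame: the origin (TCP) lies between the finger pads; the fingertips stand 17 mm ahead of it and the grasp point (between the pads) lies 2 mm behind it; x points along the fingers, y is the direction in which the jaws open and shut, and the axes are right-handed (so a half turn about x gives the same grasp; the last joint's range is limited). The gripper opens to 88 mm and grips with 3 to 60 N. Pads are 19 mm wide; open, the fingers measure 130 mm over their backs; the gripper's body (78 mm by 193 mm) begins 47 mm behind the grasp point.
Start: joints at [80.678, 20.546, 0.682, 0, -70.136, -16.507], TCP at [0.294, 0.608, 0.244] pointing down, gripper open.
Joint ranges: [-176.03, 176.03], [-82.01, 121.73], [-58.28, 71.71], [-173.87, 95.51], [-174.79, -0.11], [-173.66, 173.66]. Speed limits (degrees/s): [136.94, 136.94, 172.46, 180, 180, 180].

## Interface

Orientations are given as [roll, pitch, yaw] about the fixed x, y, z axes, in that order (R = Rz(yaw) Ry(pitch) Rx(roll)).
In Python, from plant import r gives the robot as it stands.
- The arm moves only by the shell command python3 -m jog 'ROWS' [FORCE]. ROWS is a JSON object of lists of equal length, an entry for each row: "fingers": the opening, from 0 (shut) to 1 (fully open); "dp": the shift along the tool's x, y, z in mm, a list of three; "twist": the turn about the tool's x in degrees. In form: {"fingers": [fingers, ...], "dp": [[dx, dy, dz], ...], "twist": [twist, ...]}. A call has exactly 5 rows; each row is the pose to reach, as a shift and turn from the pose measured when the call began, along the tool's axes at that moment; what a row does not reach only later rows make up. A row lasts 1/10 s, in which the tool goes at most 50 mm and 8.59 degrees, less where a joint would pass 70% of its speed; a pose out of reach is approached as far as the arm can. A call with a gripper value outside its range is refused whole. The fingers move at their own pace and stop on an object; FORCE is the grip in N (left out, the last holds). Time passes only in rows, so rows that repeat a pose let the fingers close, or fill a call up. It gives the time, the measured TCP pose, the force and the opening at its end, in the units of the state.
- r.get_state(): the state, without advancing time (a new reading comes with each control period).
- r.capture(name): name is "side" or "top" or "wrist"; returns a dict with "frame" (400x640x3 uint8, red, green, blue), "intrinsics" (3x3 intrinsics, pixels), "pose" (4x4, takes a point from camera to world coordinates). Camera axes: x right, y down, z forward; pixel columns grow to the right and rows downward; lengths in m; the calibration is good to about 2 mm. A picture is of the moment at which its call begins. There is no depth.
- r.close_job(): hands the job in, once; it reports no verdict.
The state is a dict: "time_s": time; "joints": joint angles; "qd": joint speeds; "joint_torque": joint torques, N m; "tcp_pos": TCP position; "eef_rot": TCP orientation; "contact_force": force on the tool from outside, world axes, zero at the start; "moment": the same for the moment, N m; "gripper_width": finger opening in m.
Only numpy, scipy, OpenCV 4.12 (cv2) and the standard library are available. Lean on these libraries where they do the work, as an engineer would, in place of code of your own. Each camera call takes 0.05 s, during which the arm holds its last target. There are 200 camera calls.

## Task

First make sure by touch that the pass chamber's inner gate is shut: press its sprung cross-bar down firmly until the gate sits on its sill and the bar gives no further, and keep it pressed for half a second. Only then slide the outer cover fully open, lift the board carrier out and set it gently, upright, flat on the floor of the steel tray. Leave the gate shut, the cover open, and everything else on the bench where it is.

Things in the scene. Friction and masses are not known exactly. Their poses are not given: they have to be found in the camera images.
- drybox: White fixed dry box, 385 (x) x 500 (y) mm. Origin on the table under its pass chamber's centre: an open-topped well, inside 170 (x) x 200 (y) mm, floor 20, rim 110, side rails 126 mm above the table. Solid deck 110 mm high behind it (+x side); main chamber under a clear lid (top 119 mm high) on its +y side from y = +125 mm. The inner gate stands between the two chambers, at y = +115 mm.
- cover (a joint): Outer cover of the pass chamber: a clear sliding panel in an aluminium frame. 0 = shut, grows as it slides along the dry box's +x over the deck; 0.19 m = fully open, at its stop. It slides with 2.5 N of friction and stays where it is left.
- cover_handle (a point): Middle of the cover's steel bar handle: a 12 mm thick round bar, 90 mm long along the dry box's y, its axis 152 mm above the table and 32 mm above the cover's top face; open underneath between its two end posts. With the cover shut it lies 50 mm on the -x side of the chamber's centre. Axes are those of the dry box.
- gate (a joint): Inner gate: an upright steel sash plate 164 mm wide that slides vertically. 0 = shut on its sill, grows as it rises (m); it starts shut or up to 25 mm ajar. Friction holds it where it is left; about 2 N on the cross-bar moves it down.
- bar (a joint): Travel of the sprung cross-bar into the gate's top: 0 = out (0.3 mm under its own weight), 0.006 m = pressed fully in, at about 8 N. The spring is stiffer than the gate's friction, so the bar goes in more than 3 mm only when the gate is on its sill.
- bar_top (a point): Centre of the top face of the inner gate's black cross-bar, 110 mm long along the dry box's x, 24 mm wide, 14 mm thick. With the gate shut and the bar out it is 165 mm above the table; it rises with the gate. Axes are those of the dry box.
- carrier: The board carrier (see its two points): origin at the centre of its underside, z up, handle along its y.
- carrier_center (a point): Centre of the board carrier, half-way up: an aluminium base plate 60 (x) x 90 (y) mm with a small circuit board on it and a bridge handle over it, 86 mm high in all, about 0.25 kg. Its underside is 43 mm below this point. It stands in the pass chamber under the cover, handle along the dry box's y within about 10 degrees.
- carrier_grip (a point): Middle of the carrier's handle: a bar 12 mm thick (x), 12 mm high, 88 mm long along the carrier's y; 80 mm above the carrier's underside (37 mm above its centre), so 100 mm above the table while in the chamber.
- tray: Flat steel tray 120 (x) x 150 (y) x 16 mm high, walls and floor 5 mm thick, inside 110 x 140 mm, lying loose on the table (0.6 kg). Origin at the centre of its underside.
- spool_top (a point): Bystander: solder spool, 60 mm across, 50 mm high; point at its centre.
- jar_mid (a point): Bystander: small flux jar, 38 mm across, 40 mm high; point at its centre.
- pen_mid (a point): Bystander: grey pen, 160 mm long along its x, 9 mm thick, lying between the tray side of the bench and the dry box; point at its middle.
- tweezers_mid (a point): Bystander: steel tweezers, 130 mm long, 8 mm high; point at their middle.
- driver_mid (a point): Bystander: screwdriver lying on the table; point in its handle.
- tin_mid (a point): Bystander: steel tin, 60 mm across, 45 mm high, on the main chamber's lid; point at its centre.
- notebook_mid (a point): Bystander: black pocket notebook, 95 (x) x 140 (y) x 21 mm with a bare board on it; point at its centre. It lies beside the tray, either one nearer the robot.

How it is judged:
By the outcome, as a careful person would: the job done as asked, in the order asked, and still so for the second after the job is handed in, with the robot touching nothing.
It also fails if it takes over 61 s, if anything falls off the work surface, if the arm or the gripper's body presses on something with over 40 N, if the wrist force passes 120 N, or if a joint passes its speed limit or range.

## Working session

There is one attempt and no reset: what is moved stays moved. The work goes in short steps, Python scripts to look and compute and a shell command to move; the robot and the scene stay as the last step left them, time stands still between calls to the robot, and variables do not carry over. Pictures are saved under pics/ and viewed, on a budget of 10 in all, crops included, one or two more only if the job needs it, and the job is handed in when it is done.

```bash
ls; mkdir -p pics
python3 - <<'E'
from plant import r
import cv2,json,numpy as np
s=r.get_state(); print({k:np.round(v,3).tolist() for k,v in s.items()})
cal={}
for n in("top","side"):
    c=r.capture(n); cv2.imwrite(f"pics/{n}0.png",c["frame"][:,:,::-1]); cal[n]={k:np.array(c[k]).tolist() for k in("intrinsics","pose")}
    print(n,np.round(c["intrinsics"],1).tolist(),np.round(c["pose"],3).tolist())
json.dump(cal,open("cal.json","w"))
E
```

```text
pics
{'time_s': 0.0, 'joints': [80.678, 20.591, 0.635, -0.02, -70.135, -16.506], 'qd': [-0.021, 0.046, -0.124, 0.154, 0.089, 0.091], 'joint_torque': [0.001, -58.271, 29.306, 6.997, 0.007, -0.0], 'tcp_pos': [0.294, 0.607, 0.243], 'eef_rot': [94.528, 89.907, -111.307], 'contact_force': [-0.34, 0.425, -0.73], 'moment': [0.023, -0.015, -0.004], 'gripper_width': 0.087}
top [[472.5, 0.0, 314.6], [0.0, 472.5, 191.2], [0.0, 0.0, 1.0]] [[0.001, -0.993, 0.118, 0.388], [-1.0, -0.0, 0.004, -0.069], [-0.004, -0.118, -0.993, 1.534], [0.0, 0.0, 0.0, 1.0]]
side [[370.0, 0.0, 316.0], [0.0, 370.0, 193.1], [0.0, 0.0, 1.0]] [[0.989, -0.065, 0.133, 0.416], [-0.146, -0.575, 0.805, -0.909], [0.024, -0.815, -0.578, 0.699], [0.0, 0.0, 0.0, 1.0]]
```

View pics/top0.png

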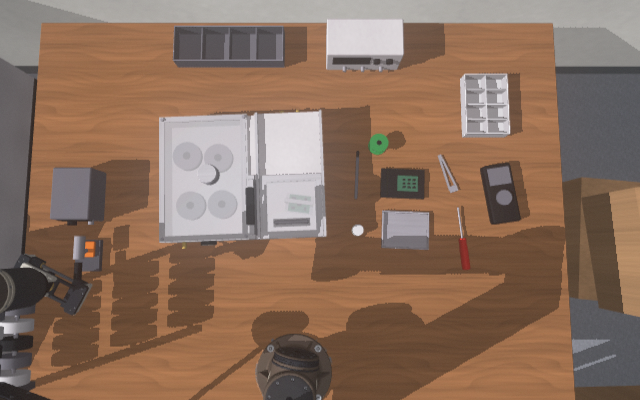

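View pics/side0.png

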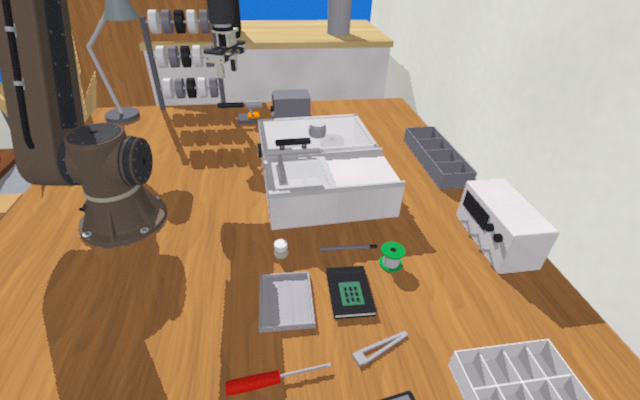

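Run:
```python
import cv2
a=cv2.imread("pics/top0.png")[100:260,150:350]; cv2.imwrite("pics/topA.png",cv2.resize(a,None,fx=3.75,fy=3.75,interpolation=2)[:600])
a=cv2.imread("pics/top0.png")[130:260,340:480];b=cv2.resize(a,None,fx=3,fy=3,interpolation=2)
c=cv2.imread("pics/side0.png")[115:235,255:405]; c=cv2.resize(c,None,fx=2.5,fy=2.5,interpolation=2)
import numpy as np
d=np.zeros((390,800,3),np.uint8); d[:,:420]=b; d[:300,425:800]=c; cv2.imwrite("pics/topB.png",d)
```

```text
(no output)
```

View pics/topA.png

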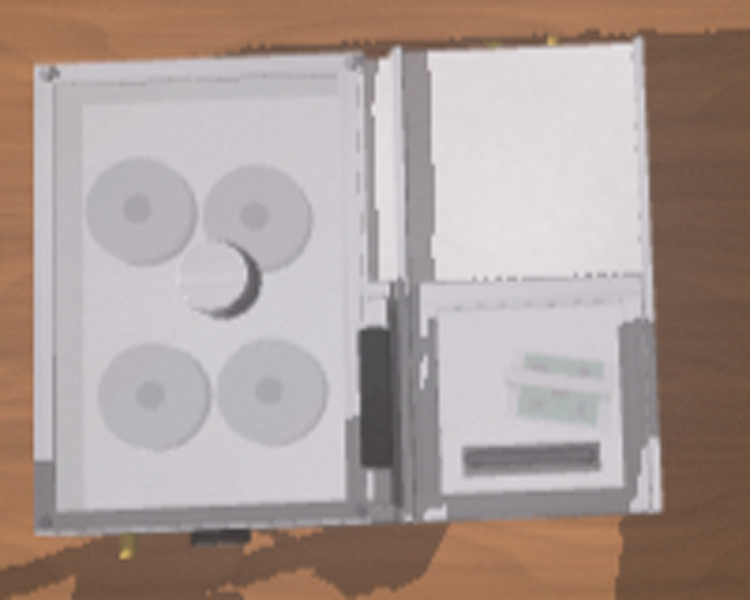

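View pics/topB.png

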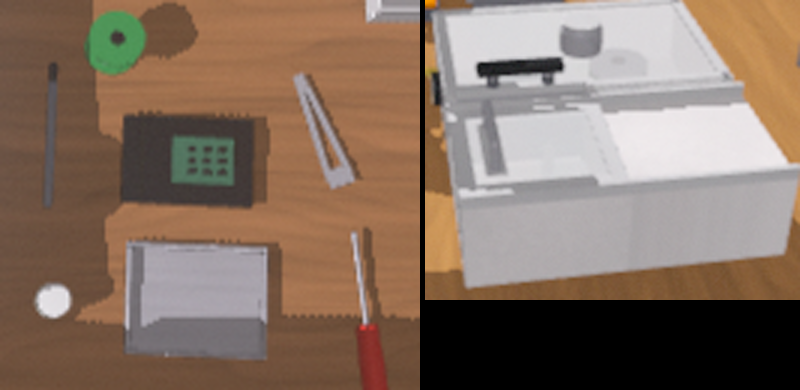

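```bash
cat > h.py <<'E'
import json,numpy as np
cal=json.load(open("cal.json"))
def ray(n,uv,z,c=None):
    c=c or cal[n]; K=np.array(c["intrinsics"]);T=np.array(c["pose"])
    d=T[:3,:3]@np.linalg.solve(K,[*uv,1]); o=T[:3,3]; return o+d*(z-o[2])/d[2]
def proj(P,c):
    K=np.array(c["intrinsics"]);T=np.array(c["pose"]); q=K@(T[:3,:3].T@(np.array(P)-T[:3,3])); return q[:2]/q[2]
E
python3 - <<'E'
from h import *
A=lambda x,y:(150+x/3.75-.4,100+y/3.75-.4)
B=lambda x,y:(340+x/3-.3,130+y/3-.3)
for n,uv,z in [("barT",A(375,327),.165),("barB",A(375,467),.165),("handle",A(531,458),.152),("hL",A(463,458),.152),("hR",A(600,456),.152),
 ("FL",A(34,533),.119),("BL",A(36,66),.119),("FR",A(661,512),.126),("BR",A(640,38),.126),("FL0",A(34,533),0.),
 ("cgL",A(505,380),.1),("cgR",A(608,388),.1),
 ("t1",B(125,243),.016),("t2",B(268,243),.016),("t3",B(125,355),.016),("t4",B(268,357),.016),
 ("jar",B(54,300),.04),("spool",B(116,42),.05),("nb",B(187,160),.021),("pen1",B(53,65),.009),("pen2",B(47,205),.009),("tin",(150+215/3.75,100+278/3.75),.164)]:
    print(n,np.round(ray("top",uv,z)*1000).astype(int))
E
```

```text
barT [563 126 165]
barB [454 124 165]
handle [462   5 152]
hL [462  58 152]
hR [464 -49 152]
FL [404 401 119]
BL [785 415 119]
FR [421 -97 126]
BR [806 -81 126]
FL0 [405 441   0]
cgL [528  29 100]
cgR [522 -55 100]
t1 [ 505 -278   16]
t2 [ 505 -432   16]
t3 [ 386 -276   16]
t4 [ 384 -428   16]
jar [ 443 -199   40]
spool [ 717 -267   50]
nb [ 594 -346   21]
pen1 [ 701 -204    9]
pen2 [ 547 -196    9]
tin [601 251 164]
```

```bash
cat >> h.py <<'E'
from scipy.spatial.transform import Rotation as Ro
def go(s,p,yaw=None):
    """dp (mm) in tool axes to reach world p (m), twist (deg) so jaw axis lies along world yaw"""
    R=Ro.from_euler("xyz",s["eef_rot"],degrees=True).as_matrix()
    j=np.degrees(np.arctan2(R[1,1],R[0,1]))
    print("t",round(s["time_s"],2),"p",np.round(np.array(s["tcp_pos"])*1000,1),"jaw yaw",round(j,2),"down",np.round(R[:,0],3),"w",round(s["gripper_width"]*1000,1),"F",np.round(s["contact_force"],1))
    if p is not None: print("dp",np.round(R.T@(np.array(p)-s["tcp_pos"])*1000,1),"twist" ,None if yaw is None else round(-((yaw-j+90)%180-90),2),"J6",round(s["joints"][5],1))
E
python3 -c "
from h import *; from plant import r
go(r.get_state(),[.509,.125,.26],2.1)"
```

```text
t 0.1 p [293.9 607.2 242.7] jaw yaw -115.83 down [-0.    -0.001 -1.   ] w 87.5 F [-0.3  0.4 -0.4]
dp [ -16.7  340.3 -403.7] twist 62.07 J6 -16.5
```

```bash
python3 -m jog '{"fingers":[0,0,0,0,0],"dp":[[-3,28,-33],[-6,58,-69],[-10,88,-104],[-13,118,-140],[-17,148,-175]],"twist":[7,14,21,28,35]}' 10; python3 -c "
from h import *; from plant import r
go(r.get_state(),[.509,.125,.26],2.1)"
```

```text
time_s: 0.6
tcp_pos: [0.3872, 0.3958, 0.2597]
eef_rot: [126.2, 89.9, -114.9]
contact_force: [1.6, -0.0, 1.1]
gripper_width: 0.0533
t 0.6 p [387.2 395.8 259.7] jaw yaw -151.11 down [-0.001 -0.002 -1.   ] w 53.3 F [ 1.6 -0.   1.1]
dp [ 1.000e-01  2.420e+01 -2.959e+02] twist 26.79 J6 -37.0
```

```bash
python3 -m jog '{"fingers":[0,0,0,0,0],"dp":[[-5,4,-45],[-10,8,-93],[-20,12,-141],[-30,16,-190],[-30,20,-240]],"twist":[6,12,18,24,26.8]}'; python3 -m jog '{"fingers":[0,0,0,0,0],"dp":[[-0,0,-30],[0,0,-50],[0,0,-50],[0,0,-50],[0,0,-50]],"twist":[0,0,0,0,0]}'
python3 - <<'E'
from h import *; from plant import r
import cv2
s=r.get_state(); go(s,[.509,.125,.26],2.1)
c=r.capture("wrist"); c={k:np.array(v) for k,v in c.items()}
cv2.imwrite("pics/w1.png",cv2.resize(c["frame"][:,:,::-1],(800,500)))
json.dump({k:c[k].tolist() for k in("intrinsics","pose")},open("w1.json","w")); print(np.round(c["pose"],3),c["intrinsics"])
E
```

```text
time_s: 1.1
tcp_pos: [0.4863, 0.1747, 0.2915]
eef_rot: [-126.5, 89.9, -34.6]
contact_force: [0.7, 0.4, -0.3]
gripper_width: 0.0133
time_s: 1.6
tcp_pos: [0.4879, 0.1254, 0.2914]
eef_rot: [-132.4, 89.9, -40.5]
contact_force: [-0.1, 0.6, 0.4]
gripper_width: 0.0004
t 1.6 p [487.9 125.4 291.4] jaw yaw -178.07 down [ 0.001 -0.001 -1.   ] w 0.4 F [-0.1  0.6  0.4]
dp [ 31.4 -21.   -1.1] twist -0.17 J6 -34.9
[[-0.999 -0.033 -0.009  0.49 ]
 [-0.034  0.966  0.256  0.055]
 [-0.     0.256 -0.967  0.433]
 [ 0.     0.     0.     1.   ]] [[309.54905655   0.         322.49531698]
 [  0.         309.54905655 198.13494726]
 [  0.           0.           1.        ]]
```

View pics/w1.png

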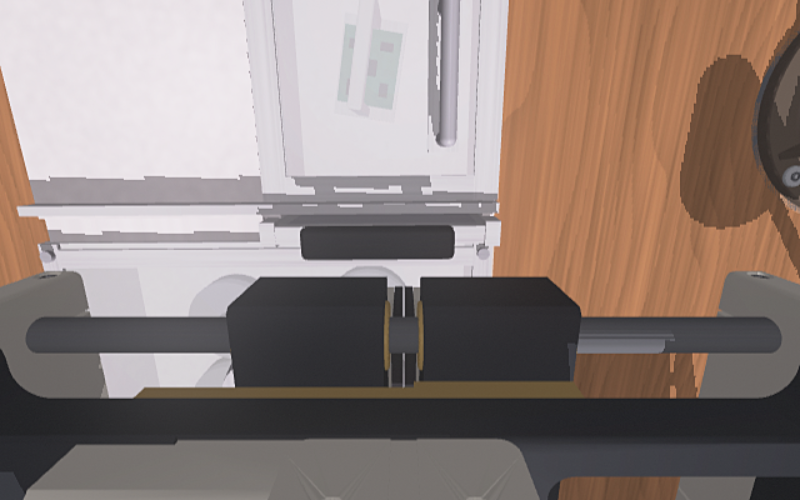

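Run:
```python
from h import *
c=json.load(open("w1.json")); W=lambda x,y:(x/1.25-.1,y/1.25-.1)
for z in(.165,.178,.19):
  print(z,[np.round(ray("",W(*p),z,c)*1000,1)[:2].tolist() for p in((378,242),(303,242),(453,242))],np.round(ray("top",(249.9,205.5),z)*1000,1)[:2])
for n,p,z in(("hend",(447,146),.152),("hmid",(449,60),.152),("cg1",(355,110),.106),("cg0",(372,0),.106)): print(n,np.round(ray("",W(*p),z,c)*1000,1))
```

```text
0.165 [[505.3, 122.8], [558.9, 124.6], [451.7, 120.9]] [508.5 124.3]
0.178 [[504.5, 119.5], [555.5, 121.2], [453.6, 117.7]] [507.3 122.5]
0.19 [[503.8, 116.5], [552.4, 118.2], [455.2, 114.8]] [506.3 120.8]
hend [458.8  54.8 152. ]
hmid [461.   -0.6 152. ]
cg1 [529.1  29.4 106. ]
cg0 [516.6 -48.9 106. ]
```

```bash
python3 -m jog '{"fingers":[0,0,0,0,0],"dp":[[20,-10,0],[60,-19,2],[95,-19,2],[101,-19,2],[101,-19,2]],"twist":[0,0,0,0,0]}' 20;  python3 -c "
from h import *; from plant import r
go(r.get_state(),[.507,.1235,.182],2.1)"
```

```text
time_s: 2.15
tcp_pos: [0.5066, 0.1285, 0.1899]
eef_rot: [156.7, 89.8, -111.2]
contact_force: [-0.2, 0.9, 0.4]
gripper_width: 0.0005
t 2.15 p [506.6 128.5 189.9] jaw yaw -177.97 down [-0.001 -0.003 -1.   ] w 0.5 F [-0.2  0.9  0.4]
dp [ 7.9 -0.2 -5. ] twist -0.07 J6 -33.8
```

```bash
python3 -m jog '{"fingers":[0,0,0,0,0],"dp":[[0,0,-5],[3,0,-5],[6,0,-5],[9,0,-5],[11,0,-5]],"twist":[0,0,0,0,0]}'
```

```text
time_s: 2.65
tcp_pos: [0.5073, 0.1237, 0.1795]
eef_rot: [-161.5, 89.9, -69.4]
contact_force: [0.6, 0.5, 3.8]
gripper_width: 0.0005
```

```bash
python3 -m jog '{"fingers":[0,0,0,0,0],"dp":[[1,0,0],[2,0,0],[3,0,0],[3,0,0],[3,0,0]],"twist":[0,0,0,0,0]}'; python3 -c "
from h import *; from plant import r
go(r.get_state(),[.507,.1235,.174],2.1)"
```

```text
time_s: 3.15
tcp_pos: [0.5074, 0.1237, 0.1769]
eef_rot: [-152.7, 89.9, -60.7]
contact_force: [-1.3, 0.5, 6.6]
gripper_width: 0.0004
t 3.15 p [507.4 123.7 176.9] jaw yaw -177.95 down [ 0.001 -0.002 -1.   ] w 0.4 F [-1.3  0.5  6.6]
dp [ 2.9  0.4 -0.2] twist -0.05 J6 -33.4
```

```bash
python3 -m jog '{"fingers":[0,0,0,0,0],"dp":[[1,0,0],[2,0,0],[3,0,0],[3,0,0],[3,0,0]],"twist":[0,0,0,0,0]}'
```

```text
time_s: 3.65
tcp_pos: [0.5075, 0.1237, 0.1761]
eef_rot: [-127.6, 89.8, -35.5]
contact_force: [-8.8, -0.1, 22.2]
gripper_width: 0.0006
```

```bash
python3 -m jog '{"fingers":[0,0,0,0,0],"dp":[[1,0,0],[1,0,0],[1,0,0],[1,0,0],[1,0,0]],"twist":[0,0,0,0,0]}'
```

```text
time_s: 4.15
tcp_pos: [0.5075, 0.1237, 0.1762]
eef_rot: [-121.6, 89.8, -29.5]
contact_force: [-5.5, 0.2, 13.4]
gripper_width: 0.0004
```

```bash
python3 -m jog '{"fingers":[0,0,0,0,0],"dp":[[0.5,0,0],[0.5,0,0],[0.5,0,0],[0.5,0,0],[0.5,0,0]],"twist":[0,0,0,0,0]}'
```

```text
time_s: 4.65
tcp_pos: [0.5074, 0.1237, 0.1763]
eef_rot: [-119.3, 89.8, -27.1]
contact_force: [-3.0, 0.6, 8.4]
gripper_width: 0.0005
```

```bash
python3 -m jog '{"fingers":[0,0,0,0,0],"dp":[[2,0,0],[2,0,0],[2,0,0],[2,0,0],[2,0,0]],"twist":[0,0,0,0,0]}'
```

```text
time_s: 5.15
tcp_pos: [0.5075, 0.1237, 0.1761]
eef_rot: [-110.8, 89.8, -18.7]
contact_force: [-8.9, 0.5, 18.3]
gripper_width: 0.0004
```

```bash
python3 -m jog '{"fingers":[0,0,0,0,0],"dp":[[2,0,0],[2,0,0],[2,0,0],[2,0,0],[2,0,0]],"twist":[0,0,0,0,0]}'; python3 -c "
from h import *; from plant import r
go(r.get_state(),[.461,.007,.150],2.1)"
```

```text
time_s: 5.65
tcp_pos: [0.5075, 0.1237, 0.1761]
eef_rot: [-105.7, 89.7, -13.5]
contact_force: [-7.7, -0.0, 19.6]
gripper_width: 0.0006
t 5.65 p [507.5 123.7 176.1] jaw yaw -177.81 down [ 0.005 -0.001 -1.   ] w 0.6 F [-7.7 -0.  19.6]
dp [  26.    51.1 -114.8] twist 0.09 J6 -33.4
```

```bash
python3 -m jog '{"fingers":[0,0,0.3,0.5,0.6],"dp":[[-20,0,0],[-40,0,0],[-40,17,-38],[-40,34,-76],[-40,51,-115]],"twist":[0,0,0,0,0]}'
python3 - <<'E'
from h import *; from plant import r
import cv2
s=r.get_state(); go(s,[.461,.007,.150],2.1)
c=r.capture("wrist"); c={k:np.array(v) for k,v in c.items()}
cv2.imwrite("pics/w2.png",cv2.resize(c["frame"][:,:,::-1],(800,500)))
json.dump({k:c[k].tolist() for k in("intrinsics","pose")},open("w2.json","w"))
E
```

```text
time_s: 6.15
tcp_pos: [0.4596, 0.0058, 0.2156]
eef_rot: [-109.3, 89.7, -17.1]
contact_force: [1.6, -0.2, 0.7]
gripper_width: 0.0191
t 6.15 p [459.6   5.8 215.6] jaw yaw -177.76 down [ 0.004 -0.001 -1.   ] w 19.1 F [ 1.6 -0.2  0.7]
dp [65.6 -1.1  1.2] twist 0.14 J6 -23.4
```

View pics/w2.png

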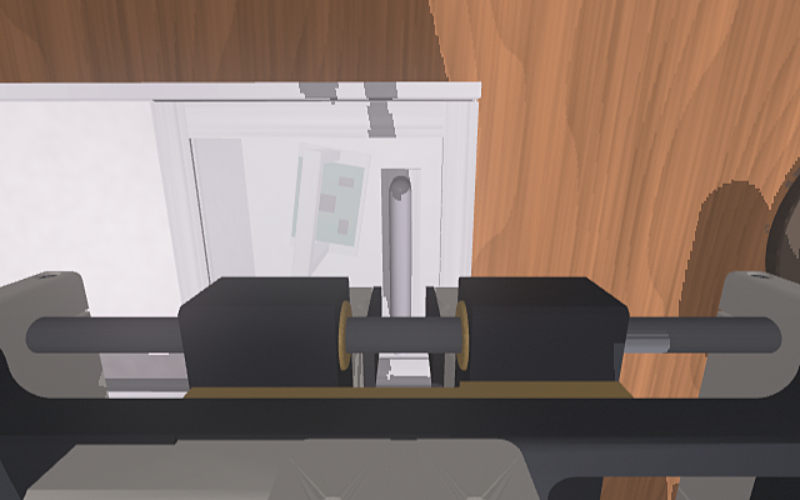

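```bash
python3 -m jog '{"fingers":[0.5,0.5,0.5,0.5,0.5],"dp":[[3,0,0],[25,0,0],[48,-1,0],[62,-1,0],[65,-1,0]],"twist":[0,0,0,0,0]}' 10; python3 -m jog '{"fingers":[0,0,0,0,0],"dp":[[0,0,0],[0,0,0],[0,0,0],[0,0,0],[0,0,0]],"twist":[0,0,0,0,0]}' 10;  python3 -c "
from h import *; from plant import r
s=r.get_state();d=np.array([np.cos(.0367),np.sin(.0367),0])*.19
go(s,s['tcp_pos']+d,2.1)"
```

```text
time_s: 6.7
tcp_pos: [0.4566, 0.0019, 0.1483]
eef_rot: [151.5, 89.8, -116.4]
contact_force: [-0.6, 0.1, -0.1]
gripper_width: 0.0439
time_s: 7.2
tcp_pos: [0.4616, 0.0031, 0.15]
eef_rot: [-99.5, 89.5, -7.2]
contact_force: [20.5, -4.7, -15.5]
gripper_width: 0.0118
t 7.2 p [461.6   3.1 150. ] jaw yaw -177.75 down [ 0.009 -0.001 -1.   ] w 11.8 F [ 20.5  -4.7 -15.5]
dp [   1.6 -190.    -0.5] twist 0.15 J6 -23.1
```

```bash
python3 -m jog '{"fingers":[0,0,0,0,0],"dp":[[0,-10,0],[0,-35,0],[1,-70,0],[1,-110,0],[1,-140,0]],"twist":[0,0,0,0,0]}' 10;  python3 -c "
from h import *; from plant import r
s=r.get_state();d=np.array([.4616,.0050,.15])+np.array([np.cos(.0367),np.sin(.0367),0])*.19
go(s,d,2.1)"
```

```text
time_s: 7.7
tcp_pos: [0.6028, 0.0087, 0.15]
eef_rot: [-100.4, 89.6, -8.2]
contact_force: [-4.3, 4.7, 2.9]
gripper_width: 0.0114
t 7.7 p [602.8   8.7 150. ] jaw yaw -177.75 down [ 0.007 -0.001 -1.   ] w 11.4 F [-4.3  4.7  2.9]
dp [  0.3 -48.8   1.3] twist 0.15 J6 -17.4
```

```bash
python3 -m jog '{"fingers":[0,0,0,0,0],"dp":[[0,-20,0],[0,-38,0],[0,-48,0],[0,-52,0],[0,-52,0]],"twist":[0,0,0,0,0]}' 10;  python3 -c "
from h import *; from plant import r
s=r.get_state();go(s,[.53,.01,.2],2.1)"
```

```text
time_s: 8.2
tcp_pos: [0.6518, 0.0106, 0.1497]
eef_rot: [-163.7, 89.9, -71.5]
contact_force: [-9.9, 2.2, 4.4]
gripper_width: 0.0115
t 8.2 p [651.8  10.6 149.7] jaw yaw -177.79 down [ 0.001 -0.002 -1.   ] w 11.5 F [-9.9  2.2  4.4]
dp [-50.4 121.7   4.1] twist 0.11 J6 -15.9
```

```bash
python3 -m jog '{"fingers":[0,0,0,0,0],"dp":[[0,-3,0],[0,-3,0],[0,-3,0],[0,-3,0],[0,-3,0]],"twist":[0,0,0,0,0]}' 10; python3 -m jog '{"fingers":[0.5,0.5,0.5,0.5,0.5],"dp":[[0,0,0],[0,0,0],[0,0,0],[-30,0,0],[-75,0,0]],"twist":[0,0,0,0,0]}' 10;  python3 -c "
from h import *; from plant import r
s=r.get_state();go(s,[.52,.06,.25],2.1)"
```

```text
time_s: 8.7
tcp_pos: [0.6518, 0.0105, 0.1497]
eef_rot: [108.4, 89.7, -159.4]
contact_force: [-10.8, 3.9, 6.9]
gripper_width: 0.0112
time_s: 9.2
tcp_pos: [0.6507, 0.0103, 0.2224]
eef_rot: [104.3, 89.4, -163.5]
contact_force: [1.0, -0.1, -0.0]
gripper_width: 0.0421
t 9.2 p [650.7  10.3 222.4] jaw yaw -177.83 down [-0.01  -0.003 -1.   ] w 42.1 F [ 1.  -0.1 -0. ]
dp [-26.3 129.   54.5] twist 0.07 J6 -15.9
```

```bash
python3 -m jog '{"fingers":[0.5,0.5,0.5,0.5,0.5],"dp":[[-25,20,15],[-45,55,35],[-56,100,60],[-56,128,85],[-56,128,85]],"twist":[0,0,0,0,0]}'
python3 - <<'E'
from h import *; from plant import r
import cv2
s=r.get_state(); go(s,[.525,-.012,.200],2.1)
c=r.capture("wrist"); c={k:np.array(v) for k,v in c.items()}
cv2.imwrite("pics/w3.png",cv2.resize(c["frame"][:240,:,::-1],None,fx=1.25,fy=1.25))
json.dump({k:c[k].tolist() for k in("intrinsics","pose")},open("w3.json","w"))
E
```

```text
time_s: 9.7
tcp_pos: [0.5178, 0.0924, 0.2813]
eef_rot: [92.9, 89.6, -174.8]
contact_force: [1.1, -0.3, 0.4]
gripper_width: 0.0435
t 9.7 p [517.8  92.4 281.3] jaw yaw -177.68 down [-0.008 -0.001 -1.   ] w 43.5 F [ 1.1 -0.3  0.4]
dp [  81.3   -3.6 -104.6] twist 0.22 J6 -29.0
```

View pics/w3.png

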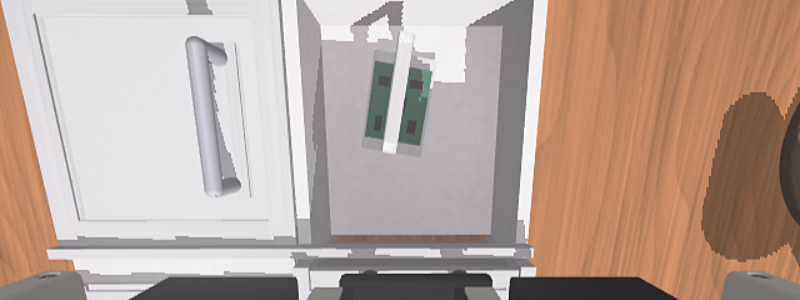

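Run:
```python
from h import *
c=json.load(open("w3.json")); W=lambda x,y:(x/1.25-.1,y/1.25-.1)
a=ray("",W(407,34),.106,c);b=ray("",W(389,153),.106,c); print(a,b,np.linalg.norm(a-b),(a+b)/2, np.degrees(np.arctan2(*(b-a)[:2][::-1]))-90)
for p in((320,235),(490,235),(503,27),(321,38)): print(np.round(ray("",W(*p),.02,c),3))
```

```text
[ 0.51891317 -0.05728417  0.106     ] [0.52950132 0.02876089 0.106     ] 0.08669405938348526 [ 0.52420724 -0.01426164  0.106     ] -7.015181294418667
[0.603 0.118 0.02 ]
[0.421 0.111 0.02 ]
[ 0.429 -0.089  0.02 ]
[ 0.599 -0.072  0.02 ]
```

```bash
python3 -m jog '{"fingers":[0.5,0.5,0.5,0.5,0.5],"dp":[[15,-1,-25],[40,-2,-60],[70,-2,-95],[90,-2,-106],[100,-2,-106]],"twist":[2,4,7,9.3,9.3]}'; python3 -c "
from h import *; from plant import r
s=r.get_state();go(s,[.5242,-.0138,.098],-7)"
```

```text
time_s: 10.25
tcp_pos: [0.5244, -0.0166, 0.1787]
eef_rot: [110.6, 89.4, -166.6]
contact_force: [-0.4, -0.0, 0.3]
gripper_width: 0.044
t 10.25 p [524.4 -16.6 178.7] jaw yaw 172.8 down [-0.011 -0.003 -1.   ] w 44.0 F [-0.4 -0.   0.3]
dp [80.7 -0.3  3.1] twist -0.2 J6 -26.7
```

```bash
python3 -m jog '{"fingers":[0.5,0.5,0.5,0.5,0.5],"dp":[[15,0,1],[40,0,2],[65,0,3],[78,0,3],[81,0,3]],"twist":[0,0,0,0,0]}';python3 -m jog '{"fingers":[0.5,0.1,0,0,0],"dp":[[0,0,0],[0,0,0],[0,0,0],[0,0,0],[0,0,0]],"twist":[0,0,0,0,0]}' 20; python3 -c "
from h import *; from plant import r
s=r.get_state();go(s,[.5242,-.0138,.24],-7)"
```

```text
time_s: 10.75
tcp_pos: [0.5237, -0.0138, 0.0961]
eef_rot: [112.0, 89.2, -165.2]
contact_force: [-0.4, -0.3, -0.2]
gripper_width: 0.0439
time_s: 11.25
tcp_pos: [0.524, -0.0137, 0.0967]
eef_rot: [111.7, 89.3, -165.5]
contact_force: [-0.4, 1.0, -0.6]
gripper_width: 0.0171
t 11.25 p [524.  -13.7  96.7] jaw yaw 172.86 down [-0.012 -0.003 -1.   ] w 17.1 F [-0.4  1.  -0.6]
dp [-143.3    1.5   -0.7] twist -0.14 J6 -27.0
```

```bash
python3 -m jog '{"fingers":[0,0,0,0,0],"dp":[[0,0,0],[0,0,0],[0,0,0],[-5,0,0],[-15,0,0]],"twist":[0,0,0,0,0]}' 25; python3 -m jog '{"fingers":[0,0,0,0,0],"dp":[[-15,0,0],[-45,0,0],[-80,0,0],[-115,0,0],[-130,0,0]],"twist":[0,0,0,0,0]}'; python3 -c "
from h import *; from plant import r
s=r.get_state();go(s,[.445,-.354,.235],0)"
```

```text
time_s: 11.75
tcp_pos: [0.5234, -0.0138, 0.1114]
eef_rot: [111.5, 89.1, -165.7]
contact_force: [0.2, 0.2, -3.6]
gripper_width: 0.0115
time_s: 12.25
tcp_pos: [0.5266, -0.0133, 0.2459]
eef_rot: [114.4, 89.5, -162.7]
contact_force: [1.0, 0.0, -3.0]
gripper_width: 0.0117
t 12.25 p [526.6 -13.3 245.9] jaw yaw 172.87 down [-0.009 -0.003 -1.   ] w 11.7 F [ 1.  0. -3.]
dp [  12.6   38.6 -348.2] twist -7.13 J6 -27.0
```

```bash
python3 -m jog '{"fingers":[0,0,0,0,0],"dp":[[0,1,-15],[0,5,-50],[0,10,-90],[0,15,-130],[0,20,-170]],"twist":[0,0,0,0,0]}'; python3 -m jog '{"fingers":[0,0,0,0,0],"dp":[[0,5,-40],[0,9,-80],[0,13,-120],[0,17,-155],[0,19,-175]],"twist":[-1,-2,-4,-6,-7]}'; python3 -c "
from h import *; from plant import r
s=r.get_state();go(s,[.445,-.354,.0817],0)"
```

```text
time_s: 12.75
tcp_pos: [0.4843, -0.1812, 0.2467]
eef_rot: [112.7, 89.4, -164.4]
contact_force: [0.7, -0.3, -3.5]
gripper_width: 0.0113
time_s: 13.25
tcp_pos: [0.4419, -0.3549, 0.2471]
eef_rot: [102.0, 89.4, -168.2]
contact_force: [-1.0, -0.6, -3.3]
gripper_width: 0.0122
t 13.25 p [ 441.9 -354.9  247.1] jaw yaw 179.86 down [-0.011 -0.002 -1.   ] w 12.2 F [-1.  -0.6 -3.3]
dp [165.3  -4.9   1.3] twist -0.14 J6 18.5
```

```bash
python3 -m jog '{"fingers":[0,0,0,0,0],"dp":[[10,-1,0],[40,-2,1],[75,-3,1],[105,-4,1],[115,-4,1]],"twist":[0,0,0,0,0]}'
python3 - <<'E'
from h import *; from plant import r
import cv2
s=r.get_state(); go(s,[.445,-.354,.0817],0)
w=r.capture("wrist")["frame"][:,:,::-1]; t=r.capture("side")["frame"][170:400,180:420,::-1]
d=np.zeros((500,800,3),np.uint8); d[:275,:440]=cv2.resize(w,(440,275)); d[:345,440:800]=cv2.resize(t,(360,345)); cv2.imwrite("pics/w4.png",d)
E
```

```text
time_s: 13.75
tcp_pos: [0.4421, -0.3528, 0.1284]
eef_rot: [88.0, 89.0, 177.8]
contact_force: [-0.9, 0.7, -2.6]
gripper_width: 0.0117
t 13.75 p [ 442.1 -352.8  128.4] jaw yaw 179.82 down [-0.017  0.001 -1.   ] w 11.7 F [-0.9  0.7 -2.6]
dp [46.6 -3.7 -1.2] twist -0.18 J6 18.2
```

View pics/w4.png

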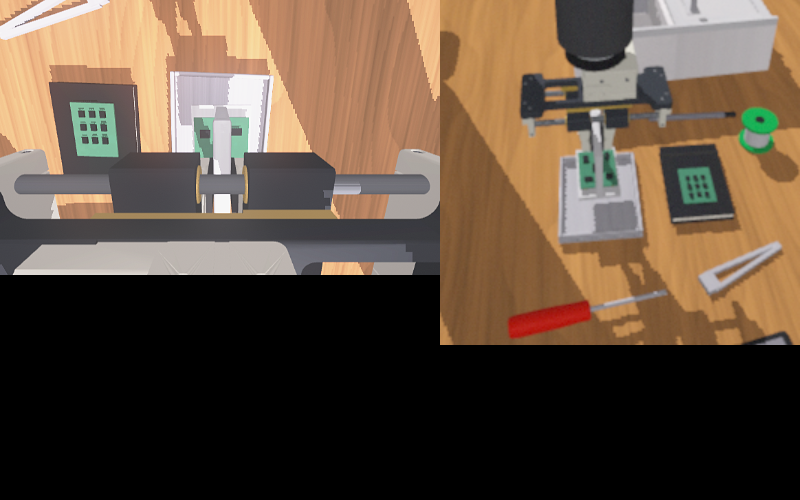

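```bash
python3 -m jog '{"fingers":[0,0,0,0,0],"dp":[[5,-1,0],[17,-2,0],[29,-3,-1],[38,-3,-1],[41,-3,-1]],"twist":[0,0,0,0,0]}'; python3 -m jog '{"fingers":[0,0,0,0,0],"dp":[[1,0,0],[2,0,0],[3,0,0],[3.5,0,0],[4,0,0]],"twist":[0,0,0,0,0]}'; python3 -c "
from h import *; from plant import r
s=r.get_state();go(s,[.445,-.354,.0817],0)"
```

```text
time_s: 14.35
tcp_pos: [0.4451, -0.3543, 0.0881]
eef_rot: [90.6, 89.1, -179.6]
contact_force: [-0.6, -0.4, -3.6]
gripper_width: 0.0116
time_s: 14.85
tcp_pos: [0.4452, -0.3544, 0.0843]
eef_rot: [91.2, 89.1, -178.9]
contact_force: [-0.1, -0.5, -3.7]
gripper_width: 0.012
t 14.85 p [ 445.2 -354.4   84.3] jaw yaw 179.85 down [-0.016 -0.    -1.   ] w 12.0 F [-0.1 -0.5 -3.7]
dp [2.6 0.1 0.4] twist -0.15 J6 18.2
```

```bash
python3 -m jog '{"fingers":[0,0,0,0,0],"dp":[[0.5,0,0],[1,0,0],[1.5,0,0],[2,0,0],[2.5,0,0]],"twist":[0,0,0,0,0]}'
```

```text
time_s: 15.35
tcp_pos: [0.4451, -0.3544, 0.0818]
eef_rot: [91.1, 89.1, -179.0]
contact_force: [-1.6, 3.0, 1.7]
gripper_width: 0.0116
```

```bash
python3 -m jog '{"fingers":[0,0,0,0,0],"dp":[[0.5,0,0],[1,0,0],[1,0,0],[1,0,0],[1,0,0]],"twist":[0,0,0,0,0]}'
```

```text
time_s: 15.85
tcp_pos: [0.4451, -0.3543, 0.0817]
eef_rot: [91.6, 89.1, -178.5]
contact_force: [-2.9, 4.4, 7.0]
gripper_width: 0.0119
```

Down on the tray floor, at the predicted height. I'll release gently and back off straight up.

```bash
python3 -m jog '{"fingers":[0.3,0.4,0.4,0.4,0.4],"dp":[[0,0,0],[0,0,0],[0,0,0],[0,0,0],[0,0,0]],"twist":[0,0,0,0,0]}'; python3 -m jog '{"fingers":[0.4,0.4,0.4,0.4,0.4],"dp":[[-10,0,0],[-40,0,0],[-80,0,0],[-120,0,0],[-150,0,0]],"twist":[0,0,0,0,0]}'; python3 -m jog '{"fingers":[0.4,0.4,0.4,0.4,0.4],"dp":[[0,30,0],[0,50,0],[0,50,70],[0,50,110],[0,50,130]],"twist":[0,0,0,0,0]}'
python3 - <<'E'
from h import *; from plant import r
import cv2
s=r.get_state(); go(s,None)
t=r.capture("top")["frame"][100:260,150:480,::-1]; cv2.imwrite("pics/top5.png",cv2.resize(t,None,fx=2.4,fy=2.4,interpolation=2))
a=r.capture("side")["frame"][110:360,220:460,::-1]; cv2.imwrite("pics/side5.png",cv2.resize(a,None,fx=2.3,fy=2.3,interpolation=2))
E
```

```text
time_s: 16.35
tcp_pos: [0.4451, -0.3543, 0.0816]
eef_rot: [91.5, 89.1, -178.6]
contact_force: [-0.4, -0.6, 1.0]
gripper_width: 0.035
time_s: 16.85
tcp_pos: [0.448, -0.3546, 0.2352]
eef_rot: [98.6, 89.2, -171.5]
contact_force: [1.5, 0.6, 0.1]
gripper_width: 0.035
time_s: 17.35
tcp_pos: [0.3974, -0.2228, 0.2365]
eef_rot: [98.8, 89.3, -171.4]
contact_force: [1.4, -0.2, 0.6]
gripper_width: 0.0353
t 17.35 p [ 397.4 -222.8  236.5] jaw yaw 179.84 down [-0.012 -0.002 -1.   ] w 35.3 F [ 1.4 -0.2  0.6]
```

View pics/top5.png

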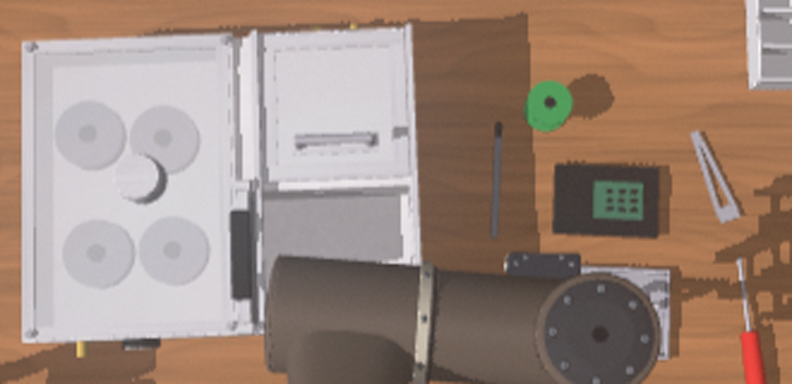

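View pics/side5.png

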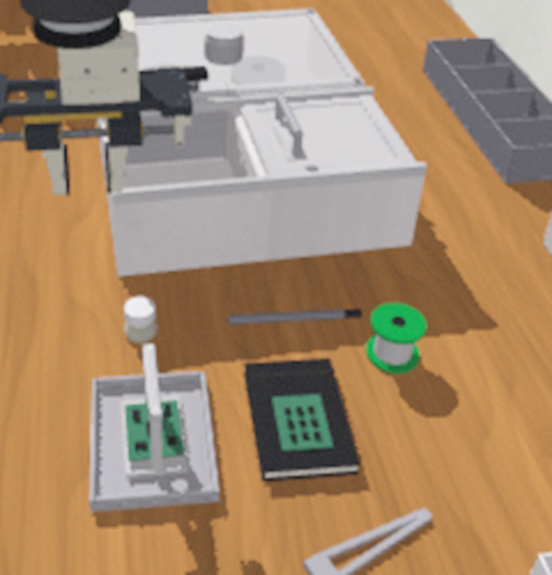

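```bash
python3 -c "
from plant import r
print(r.close_job(), r.get_state()['time_s'])"
```

```text
the job is handed in; nothing more can be done
the job is handed in; nothing more can be done
```

The job is done and handed in at about 17.5 s of robot time.

- **Gate:** I pressed the cross-bar about 6 mm down from first contact to a hard stop. I then held it there for about 2 s: 13–22 N, except for one reading of 8.4 N in the middle. The first contact height matched a shut gate, so it was already closed or within about a millimetre of it.
- **Cover:** I then slid the cover 190 mm, until a further push moved it no more (about 10 N).
- **Carrier:** I lifted the carrier out and lowered it slowly into the middle of the tray. It touched down at the expected height with about 7 N at most, and I released it and backed straight up.

**Last checks:**
- The last side picture shows the carrier upright in the tray, with the gripper clear of everything.
- The last top picture shows the cover open and the cross-bar at the same pixel as before.
- The bystanders in view look unmoved. The flux jar was hidden by the arm in the top view, but the side picture shows it standing where it was.

**One thing unexplained:** a wrist picture showed a thin brown strip at the gate end of the chamber floor. I did not look into it, because the felt hard stop and the bar height both agreed that the gate was shut.

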